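# Open the padding press that holds the memo block

## Robot

A 7-joint arm with a two-finger parallel gripper is mounted at the origin on a cart in front of the work surface, level with it; the furniture and walls round the work are solid. World frame = base frame: x ahead of the robot, y to its left, z up, the work surface at z = 0. Lengths are in m, angles in rad, forces in N, time in s.
With the tool pointing down it reaches from about 0.425 to 0.925 m from the base axis. Payload 6.8 kg.
Tool frame: the origin (TCP) lies midway between the tips of the shut fingers; the grasp point (between the pads) lies 19 mm behind it; y points along the fingers, x is the direction in which the jaws open and shut, and the axes are right-handed (so a half turn about y gives the same grasp; the last joint's range is limited). The gripper opens to 88 mm and grips with 3 to 60 N. Pads are 20 mm wide; open, the fingers measure 115 mm over their backs; the gripper's body (75 mm by 178 mm) begins 61 mm behind the grasp point.
Start: joints at [1.142, 0.477, 0.022, 1.555, -0.011, 1.109, -0.083], TCP at [0.213, -0.641, 0.223] pointing down, gripper open.
Joint ranges: [-2.96, 2.96], [-0.34, 2.1], [-1.41, 1.46], [0.24, 2.44], [-1.37, 4.51], [0.17, 1.92], [-2.96, 2.96]. Speed limits (rad/s): [2.39, 2.39, 3.14, 3.14, 3.14, 3.14, 3.14].

## Interface

Orientations are given as [roll, pitch, yaw] about the fixed x, y, z axes, in that order (R = Rz(yaw) Ry(pitch) Rx(roll)).
In Python, from cell import bot gives the robot as it stands.
- The arm moves only by the tool servo_tool, never from a script. Its arguments are lists of equal length, an entry for each row: "linear": the shift along the tool's x, y, z in m, a list of three; "delta_rot": the turn, a rotation vector about the tool's x, y, z in degrees, a list of three; "hand": the opening, from 0 (shut) to 1 (fully open). A call has 1 to 8 rows; each row shifts and turns the pose as measured when the row begins, along the tool's axes as they then stand; what a row does not reach is not made up. A row lasts 1/10 s, in which the tool goes at most 50 mm and 8.59 degrees, less where a joint would pass 70% of its speed; a pose out of reach is approached as far as the arm can. A call is refused whole if a number of a shift passes 0.05 or a number of a turn 8.59, either way. A call with a gripper value outside its range is refused whole. The fingers move at their own pace and stop on an object; "force" is the grip in N (left out, the last holds). Time passes only in rows, so rows that do not move let the fingers close. It gives the time, the measured TCP pose, the force and the opening at its end, in the units of the state.
- bot.observe(): the state, without advancing time (a new reading comes with each control period).
- bot.camera(name): name is "scene" or "top" or "wrist"; returns the picture (420x560x3 uint8, red, green, blue); there is no depth.
- bot.camera_info(name): a dict with "mtx" (3x3 intrinsics, pixels), "xyz" and "orientation" of the camera in the world; the wrist camera has in their place "tool_from_camera" (4x4, takes a point from camera to tool coordinates, whose origin is the TCP and whose axes are the tool frame's). Camera axes: x right, y up, looking along -z (the intrinsics and any distortion apply to the point x, -y, -z); pixel columns grow to the right and rows downward; lengths in m; the calibration is good to about 2 mm. A picture is of the moment at which its call begins: read the wrist's pose just before it. camera_info takes no time and is no camera call.
- bot.finish_job(): hands the job in, once; it reports no verdict.
Trained networks look in the newest picture that a camera, given by its name, has taken for a name from the list of things; names that differ only in an ending like _2 or _b are one class to them, and where a whole thing is asked for, a point or a joint stands for the part that bears it (a point fixed in the world has none). Each returns a list of dicts, best first, with "confidence" (0 to 1); they miss things now and then, are a little off and sometimes report something else, mostly with a low value. They report only what shows in the picture. A call takes as long as a camera call. They do not tell look-alikes from the thing itself.
- bot.spot_in(camera, target): "rect" ([left, top, width, height] in pixels, round what is visible of it).
- bot.trace(camera, target): "pixels" (420x560 bool, what is visible of it) and "rect" ([left, top, width, height] in pixels, round what is visible of it).
The state is a dict: "t": time; "joint_pos": joint angles; "qd": joint speeds; "effort": joint torques, N m; "ee_pos": TCP position; "orientation": TCP orientation; "wrist_force": force on the tool from outside, world axes, zero at the start; "wrist_torque": the same for the moment, N m; "width": finger opening in m.
Only numpy, scipy, OpenCV 4.12 (cv2) and the standard library are available. Lean on these libraries where they do the work, as an engineer would, in place of code of your own. Each camera call takes 0.05 s, during which the arm holds its last target.

## Task

The glue on the memo block has dried, so open the press that holds it: tip its upright pawl lever back towards the handle so that the pawl lifts clear of the teeth, then draw the toothed bar straight back by its black handle until the wooden jaw is fully back against the pawl housing. Leave the memo block standing in the press and leave the other, empty press as it is.

Things in the scene. Friction and masses are not known exactly. Their poses are not given: they have to be found in the camera images.
- press_full: The press holding the memo block, fixed. Origin on the worktop under the middle of its pawl housing; x runs along the bar from handle to jaws (roughly away from the robot), z up. Base plate x -75 to +175 mm, 104 wide, 10 thick. Dark housing x -50 to +50, y -21 to +21, top 38 mm, pivot cheeks 48 mm above the worktop. Fixed wooden jaw: inner face x = +150, 58 mm high.
- pawl_full (a joint): Hinge of that press's pawl, rad. 0 = down, its tooth blocks the bar. Grows to 1.1 (end stop) as the upright lever is tipped back towards the handle, which lifts the pawl; teeth are clear from 0.4. Stiff (1 to 2 N at the lever top), stays where left. Pivot along y at x = -8, z = 40 mm in the press frame.
- lever_full (a point): Middle of the round cross bar (10 mm thick, 24 mm long in y) on top of that pawl's dark steel lever (7 mm thick, 20 mm wide). At joint 0 it lies at x = -3, y = 0, z = 81.5 mm in the press frame (top at 86.5), the lever below it free down to the 48 mm cheeks; at 1.0 rad at about x = -40, z = 67 mm.
- bar_full: Toothed steel bar of that press, 0.3 kg, loose in the housing, slides along the press's x only. Origin on its underside below the middle of its black handle, axes as the press's. Handle: upright block, 26 mm in x, 16 mm in y, from 4 to 58 mm above the origin. Origin starts at x = -100, z = 10 mm in the press frame; travels 46 mm to x = -146, where the jaw meets the housing, a solid stop.
- memo_block: The memo block: white paper with a cardboard back, 40 x 85 x 53 mm high, standing loose on the base plate between that press's fixed jaw and the bar's wooden moving jaw (12 mm thick, 92 wide, 45 high). Origin in the middle of its underside.
- pawl_empty (a joint): The same pawl hinge on the other press, which is built alike but holds nothing; 0 = down. To be left alone.
- bar_empty: The toothed bar of the empty press, same shape and frame as the other bar, pushed 24 mm further in. To be left alone.
Things that resemble listed ones, but are neither listed nor needed, are in the scene too. Leave any orange or red look-alike of the memo_block alone.

How it is judged:
On the way, in this order (a step that is already met when the one before it is completed fails the run):
1. the pawl of the press with the memo block is lifted clear (past 0.45 rad) while the bar is still in (within 10 mm of its start) (value of joint pawl_full above 0.45 rad and x of bar_full in the frame of press_full above -0.11 m), for 0.1 s.
2. the bar is drawn back until its jaw is within 10 mm of the housing (x of bar_full in the frame of press_full below -0.136 m), for 0.2 s.
At the end, for the whole second after the job is handed in: The bar of the press with the memo block is within 10 mm of its rear stop, at rest and still in its housing; the block stands upright (10 degrees) less than 20 mm from where it was; the empty press's bar (within 12 mm) and pawl (below 0.3 rad) are as they were (x of bar_full in the frame of press_full below -0.136 m and linear speed of bar_full below 0.02 m/s and horizontal distance between bar_full and press_full below 0.155 m and distance of memo_block from where it was at the start of the episode below 0.02 m and angle between memo_block's own z axis and vertical below 0.17 rad and distance of bar_empty from where it was at the start of the episode below 0.012 m and value of joint pawl_empty below 0.3 rad); the robot touches nothing.
It fails at once if the empty press is operated: its pawl lifted past 0.3 rad or its bar moved more than 12 mm (value of joint pawl_empty above 0.3 rad or distance of bar_empty from where it was at the start of the episode above 0.012 m).
It fails at once if the memo block is tipped over (more than 30 degrees) (angle between memo_block's own z axis and vertical above 0.52 rad).
It also fails if it takes over 43 s, if anything falls off the work surface, if the arm or the gripper's body presses on something with over 40 N, if the wrist force passes 120 N, or if a joint passes its speed limit or range.

## Working session

There is one attempt and no reset: what is moved stays moved. The work goes in short steps, Python scripts to look and compute and a tool call to move; the robot and the scene stay as the last step left them, time stands still between calls to the robot, and variables do not carry over. Pictures are saved under pics/ and viewed, and the job is handed in when it is done.

Besides the shell and the picture viewer there is one more tool, called in YAML: its name, and indented under it one key for each argument. servo_tool: Moves the arm, as the interface text tells. Its arguments: {"type":"object","properties":{"linear":{"type":"array"},"delta_rot":{"type":"array"},"hand":{"type":"array"},"force":{"type":"number"}},"required":["linear","delta_rot","hand"]}

```bash
mkdir -p pics; ls
python3 - <<'E'
from cell import bot
import cv2
print(bot.observe())
for n in ["scene","top"]:
    im=bot.camera(n); cv2.imwrite(f"pics/{n}0.png",im[:,:,::-1]); i=bot.camera_info(n); print(n,i)
print(bot.camera_info("wrist"))
for n in ["top","scene"]:
    for t in ["press_full","lever_full","bar_full","memo_block"]:
        print(n,t,[(r["rect"],round(r["confidence"],2)) for r in bot.spot_in(n,t)])
E
```

```text
pics
{'t': 0.0, 'joint_pos': array([ 1.1418791 ,  0.47774489,  0.02234405,  1.5564218 , -0.01148809,
        1.10927664, -0.08309951]), 'qd': array([-0.00080526, -0.00179057, -0.00110869,  0.00140427,  0.00068603,
        0.00175049,  0.00094315]), 'effort': array([ 7.52504020e-04, -5.82845592e+01,  1.53460141e+00, -2.72606868e+01,
       -5.43506315e-02,  1.68618344e-02,  1.38530118e-04]), 'ee_pos': array([ 0.21265399, -0.64001531,  0.22173134]), 'orientation': array([-1.57093464,  0.00171684, -1.24995534]), 'wrist_force': array([-1.09874931,  0.86756464,  0.30381308]), 'wrist_torque': array([0.01419407, 0.02956295, 0.0140121 ]), 'width': 0.08751535062296915}
scene {'mtx': array([[414.48612759,   0.        , 287.31619892],
       [  0.        , 414.48612759, 207.9357767 ],
       [  0.        ,   0.        ,   1.        ]]), 'xyz': array([-0.10699753,  0.80085316,  0.58599883]), 'orientation': array([ 1.14793352, -0.00577434, -2.40474725])}
top {'mtx': array([[460.44656317,   0.        , 280.03710715],
       [  0.        , 460.44656317, 217.67897559],
       [  0.        ,   0.    
[... 639 characters left out ...]
        1.00000000e+00]])}
top press_full [([297.1, 171.8, 53.2, 100.3], 0.61)]
top lever_full [([324.4, 231.1, 8.0, 11.3], 0.41)]
top bar_full [([300.3, 193.6, 42.5, 93.1], 0.65)]
top memo_block [([399.5, 262.5, 27.2, 38.5], 0.96), ([300.3, 175.2, 36.3, 21.7], 0.85), ([365.8, 196.0, 37.5, 26.7], 0.84), ([252.9, 176.1, 25.4, 35.5], 0.81), ([244.4, 259.0, 30.6, 32.3], 0.78)]
scene press_full [([270.7, 198.2, 76.0, 37.4], 0.71)]
scene lever_full []
scene bar_full [([287.9, 196.3, 72.5, 38.2], 0.71)]
scene memo_block [([272.0, 191.9, 25.5, 24.4], 0.86), ([323.8, 188.4, 19.4, 21.5], 0.75), ([372.4, 195.5, 30.6, 22.4], 0.67), ([294.2, 233.4, 34.8, 28.5], 0.57), ([256.5, 212.1, 19.2, 28.2], 0.56)]
```

Run:
```python
import cv2
a=cv2.imread("pics/top0.png")[130:330,220:460]; cv2.imwrite("pics/top0c.png",cv2.resize(a,None,fx=3,fy=3,interpolation=cv2.INTER_CUBIC))
a=cv2.imread("pics/scene0.png")[150:290,220:440]; cv2.imwrite("pics/scene0c.png",cv2.resize(a,None,fx=3.5,fy=3.5,interpolation=cv2.INTER_CUBIC))
```

```text
(no output)
```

View pics/top0.png

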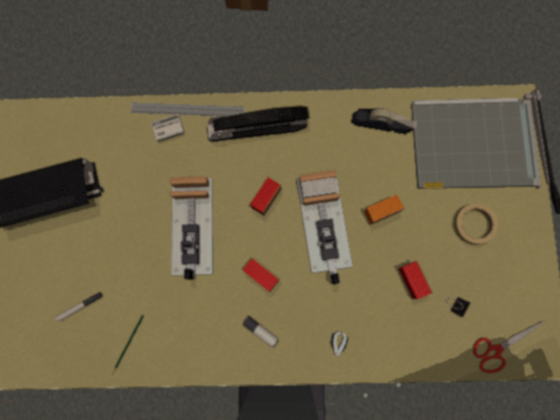

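View pics/top0c.png

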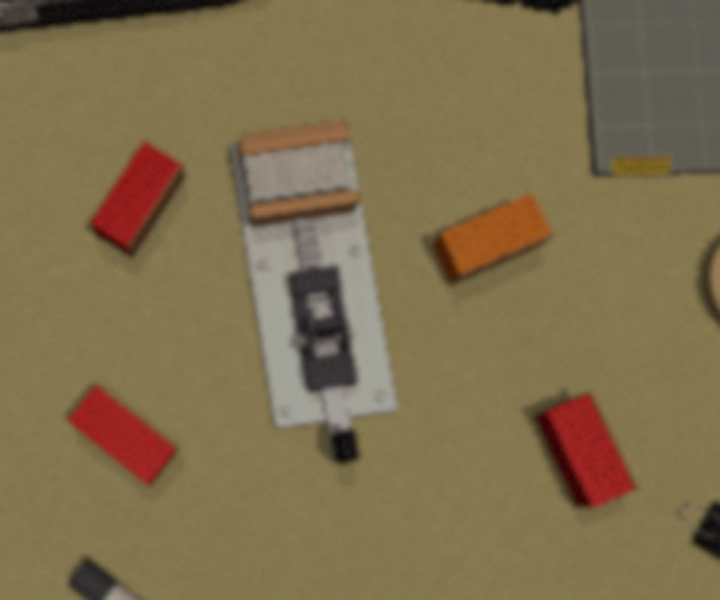

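View pics/scene0c.png

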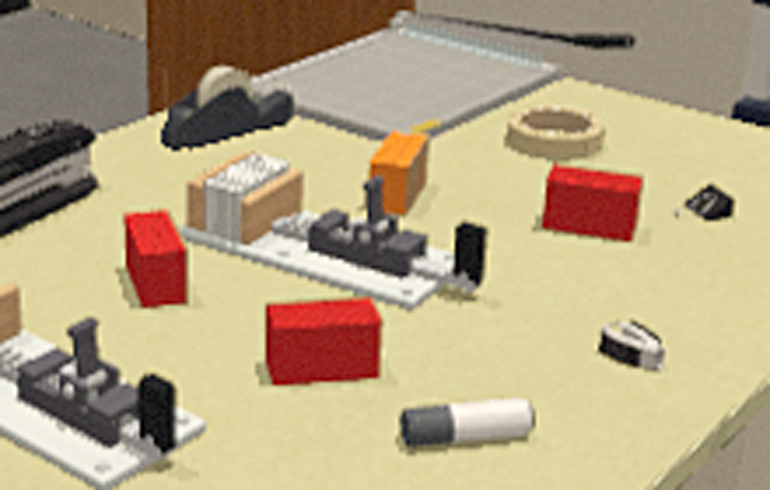

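The memo-block press is at top px (325,230), and the empty press is at (190,235). The three red blocks at (265,196), (260,275) and (416,280) and the orange block at (384,209) are look-alikes. The white ream between the wooden jaws at (320,187) is the memo block. Next I fit the press pose from known points.

```bash
cat > h.py <<'E'
import numpy as np, cv2
from scipy.spatial.transform import Rotation as R
from scipy.optimize import least_squares
def proj(P,K,c,Rc):
    q=(np.asarray(P)-c)@Rc; q=q*[1,-1,-1]
    p=q@K.T; return p[:,:2]/p[:,2:]
def fixcam(info): return info["mtx"],info["xyz"],R.from_euler('xyz',info["orientation"]).as_matrix()
def toolpose(s): return s["ee_pos"],R.from_euler('xyz',s["orientation"]).as_matrix()
def wristcam(info,s):
    p,Rt=toolpose(s); T=info["tool_from_camera"]; return info["mtx"],p+Rt@T[:3,3],Rt@T[:3,:3]
def press2w(x,P):
    c,s=np.cos(x[2]),np.sin(x[2]); P=np.asarray(P,float)/1000
    return np.c_[x[0]+c*P[:,0]-s*P[:,1],x[1]+s*P[:,0]+c*P[:,1],P[:,2]]
def fit(P,uv,cam,x0=(0.5,-.1,0)):
    f=lambda x:(proj(press2w(x,P),*cam)-uv).ravel()
    r=least_squares(f,x0); return r.x,f(r.x).reshape(-1,2)
E
python3 - <<'E'
from h import *
from cell import bot
P=[(-75,52,10),(-75,-52,10),(50,21,38),(50,-21,38),(-50,21,38),(-50,-21,38),(-100,0,68),(-3,0,86)]
uv=np.array([(277,427),(396,408),(290,270),(338,265),(307,390),(356,384),(341,436),(322,322)])/3+[220,130]
x,r=fit(P,uv,fixcam(bot.camera_info("top"))); print(x,np.degrees(x[2])); print(r.round(1))
print(press2w(x,[(-3,0,81.5),(-100,0,40)]))
P=[(-100,0,68),(-3,0,86)]
print(proj(press2w(x,P),*fixcam(bot.camera_info("scene"))))
E
```

```text
[ 0.58727282 -0.14142793  0.12185253] 6.981635826321092
[[-1.7 -0.2]
 [-0.4  0.2]
 [-0.9 -0.1]
 [-0.3 -0.8]
 [-0.3 -0.5]
 [ 0.3 -0.9]
 [ 1.3  2.6]
 [ 1.8 -0.4]]
[[ 0.58429507 -0.14179258  0.0815    ]
 [ 0.48801431 -0.15358305  0.04      ]]
[[354.35461934 214.4721361 ]
 [326.14203204 201.21487241]]
```

servo_tool:
  linear:
    - [-0.027,0,0.04]
    - [-0.03,0,0.038]
    - [-0.034,0,0.036]
    - [-0.034,0,0.036]
    - [-0.034,0,0.036]
    - [-0.034,0,0.036]
    - [-0.034,0,0.036]
    - [-0.034,0,0.036]
  delta_rot:
    - [0,6,0]
    - [0,5.4,0]
    - [0,0,0]
    - [0,0,0]
    - [0,0,0]
    - [0,0,0]
    - [0,0,0]
    - [0,0,0]
  hand: [0,0,0,0,0,0,0,0]

```text
t: 1.3
ee_pos: [0.4636, -0.3406, 0.222]
orientation: [-1.572, -0.006, -1.475]
wrist_force: [0.5, -0.1, -0.4]
width: 0.0272
```

```bash
cat >> h.py <<'E'
def tool_in_press(s,x):
    p,Rt=toolpose(s); c,sn=np.cos(x[2]),np.sin(x[2]); d=p-[x[0],x[1],0]
    Rp=R.from_euler('z',x[2]).as_matrix()
    # desired tool axes
    Rd=Rp@np.array([[0,0,1],[-1,0,0],[0,-1,0.]])
    rv=np.degrees(R.from_matrix(Rt.T@Rd).as_rotvec())
    return (Rp.T@d)*1000, rv
E
python3 - <<'E'
from h import *
from cell import bot
s=bot.observe(); print(s["t"],s["ee_pos"],s["width"]); print(tool_in_press(s,[ 0.58727282,-0.14142793,0.12185253]))
E
```

```text
1.3 [ 0.46363836 -0.34060839  0.22202505] 0.027193387067809563
(array([-146.92836063, -182.67564719,  222.02504795]), array([ 0.10061741, -1.47055166,  0.35780501]))
```

servo_tool:
  linear:
    - [-0.036,0,0.034]
    - [-0.036,0,0.034]
    - [-0.036,0,0.034]
    - [-0.036,0,0.034]
    - [-0.036,0,0.032]
    - [0,0,0]
  delta_rot:
    - [0,-1.4,0]
    - [0,0,0]
    - [0,0,0]
    - [0,0,0]
    - [0,0,0]
    - [0,0,0]
  hand: [0,0,0,0,0,0]

```text
t: 1.9
ee_pos: [0.6153, -0.1301, 0.2223]
orientation: [-1.567, -0.004, -1.439]
wrist_force: [0.0, 0.0, 0.5]
width: 0.0004
```

Run:
```python
from h import *
from cell import bot
s=bot.observe(); im=bot.camera("wrist"); cv2.imwrite("pics/w1.png",im[:,:,::-1])
x=[ 0.58727282,-0.14142793,0.12185253]
print(s["t"],s["ee_pos"],s["orientation"],s["width"]); print(tool_in_press(s,x))
P=[(-75,52,10),(-75,-52,10),(50,21,38),(50,-21,38),(-50,21,38),(-50,-21,38),(-100,0,68),(-3,0,86)]
cam=wristcam(bot.camera_info("wrist"),s)
uv=proj(press2w(x,P),*cam); print(uv.round())
v=np.ascontiguousarray(im[:,:,::-1])
for u in uv: cv2.circle(v,(int(u[0]),int(u[1])),3,(0,0,255),1)
cv2.imwrite("pics/w1o.png",v)
for t in ["lever_full","bar_full","press_full"]: print(t,[(r["rect"],round(r["confidence"],2)) for r in bot.spot_in("wrist",t)])
```

```text
1.9 [ 0.61526728 -0.1301406   0.22228588] [-1.56666316 -0.00422148 -1.43924147] 0.0004287269211396137
(array([ 29.15887313,   7.80087475, 222.28587502]), array([-0.23798394,  0.55640078,  0.24072198]))
[[241. 278.]
 [334. 278.]
 [268. 171.]
 [311. 171.]
 [268. 267.]
 [308. 267.]
 [288. 327.]
 [290. 239.]]
lever_full [([279.0, 199.1, 30.2, 42.4], 0.92)]
bar_full [([239.8, 103.0, 109.4, 196.5], 0.65)]
press_full [([240.8, 28.9, 107.4, 245.9], 0.98), ([237.9, 53.5, 100.4, 52.9], 0.34)]
```

View pics/w1o.png

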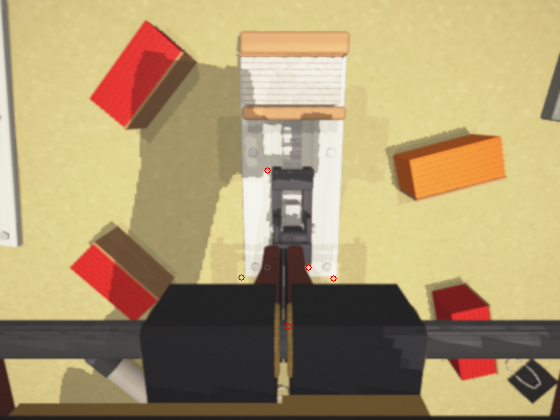

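Run:
```python
import cv2
a=cv2.imread("pics/w1.png")[20:300,220:370]; cv2.imwrite("pics/w1c.png",cv2.resize(a,None,fx=2.14*1,fy=2.14,interpolation=cv2.INTER_CUBIC))
a=cv2.imread("pics/w1.png")[150:300,220:370]; cv2.imwrite("pics/w1d.png",cv2.resize(a,None,fx=4,fy=4,interpolation=cv2.INTER_CUBIC))
```

```text
(no output)
```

View pics/w1d.png

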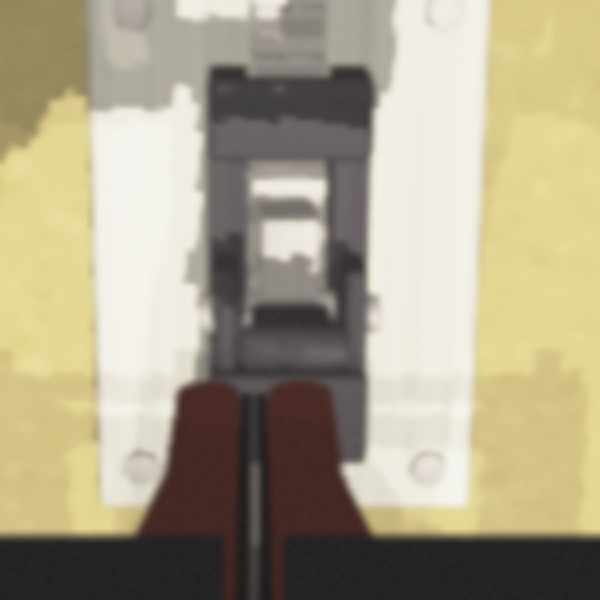

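View pics/w1c.png

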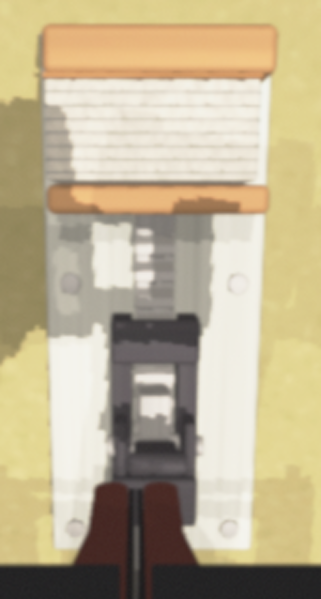

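Run:
```python
from h import *
from cell import bot
s=bot.observe()
P=[(-75,52,10),(-75,-52,10),(50,21,38),(50,-21,38),(-50,-21,38),(150,46,58),(150,-46,58),(-3,0,86)]
uv=np.array([(245.5,276.3),(337,276.3),(272.5,167),(313,167.5),(311.3,265.5),(239.6,55.5),(348.5,55.5),(293.7,238)])
cam=wristcam(bot.camera_info("wrist"),s)
x,r=fit(P,uv,cam);print(x,r.round(1)); print(tool_in_press(s,x))
```

```text
[ 0.58410084 -0.15600815  0.11782215] [[-0.9  0.5]
 [ 0.   0.1]
 [-1.9  2.4]
 [ 1.3  1.9]
 [ 0.9  0.4]
 [-0.5 -2.1]
 [ 0.6 -1.9]
 [ 0.4 -0. ]]
(array([ 28.42475722,  11.81971607, 222.13677575]), array([-0.02734819,  0.04821619,  0.5337799 ]))
```

Run:
```python
from h import *
from cell import bot
for k in range(3):
    s=bot.observe(); print(s["t"],s["ee_pos"],s["orientation"])
S=dict(ee_pos=np.array([0.61526728,-0.1301406,0.22228588]),orientation=np.array([-1.56666316,-0.00422148,-1.43924147]))
P=[(-75,52,10),(-75,-52,10),(50,21,38),(50,-21,38),(-50,-21,38),(150,46,58),(150,-46,58),(-3,0,86)]
uv=np.array([(245.5,276.3),(337,276.3),(272.5,167),(313,167.5),(311.3,265.5),(239.6,55.5),(348.5,55.5),(293.7,238)])
cam=wristcam(bot.camera_info("wrist"),S)
x,r=fit(P,uv,cam);print(x)
# better: joint with new picture
s=bot.observe(); im=bot.camera("wrist"); cv2.imwrite("pics/w2.png",cv2.resize(im[150:300,220:370,::-1],None,fx=4,fy=4,interpolation=cv2.INTER_CUBIC))
uv=proj(press2w(x,P),*wristcam(bot.camera_info("wrist"),s)); print(((uv-[220,150])*4).round()); print(tool_in_press(s,x))
```

```text
2.1 [ 0.61093913 -0.14092905  0.22213678] [-1.57032292 -0.00931642 -1.45213484]
2.1 [ 0.61093913 -0.14092905  0.22213678] [-1.57032292 -0.00931642 -1.45213484]
2.1 [ 0.61093913 -0.14092905  0.22213678] [-1.57032292 -0.00931642 -1.45213484]
[ 0.58919806 -0.14454661  0.13017463]
[[  62.  488.]
 [ 434.  483.]
 [ 155.   52.]
 [ 330.   50.]
 [ 330.  440.]
 [  14. -417.]
 [ 457. -422.]
 [ 247.  324.]]
(array([ 22.02670261,   0.76480061, 222.13677575]), array([-0.02405107, -0.65952337,  0.53394156]))
```

View pics/w2.png

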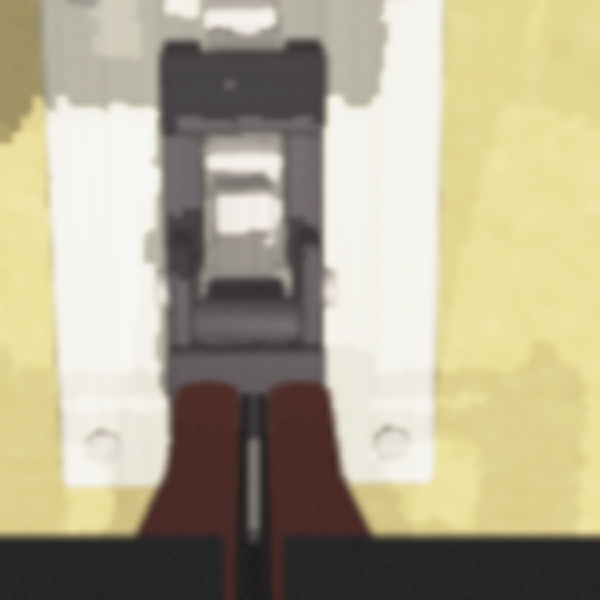

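Run:
```python
from h import *
from cell import bot
s=bot.observe(); print(s["ee_pos"])
P=[(-75,52,10),(-75,-52,10),(50,21,38),(50,-21,38),(-50,-21,38),(-3,0,86)]
uv=np.array([(65,487),(433,483),(163,43),(327,43),(325,445),(246,318)])/4+[220,150]
cam=wristcam(bot.camera_info("wrist"),s)
x,r=fit(P,uv,cam);print(x,r.round(1)); print(tool_in_press(s,x))
```

```text
[ 0.61076573 -0.14147172  0.22221746]
[ 0.58988908 -0.14511605  0.12105872] [[-1.1 -0.7]
 [-0.2 -0.5]
 [-1.6  1.2]
 [ 1.4  0.9]
 [ 0.9 -2. ]
 [ 0.3  0.6]]
(array([ 21.16397121,   1.09652643, 222.21746429]), array([-0.03127289, -0.1992732 ,  0.53770258]))
```

servo_tool:
  linear:
    - [0.001,0.035,0.008]
    - [0,0.04,0]
    - [0,0.04,0]
    - [0,0.03,0]
    - [0,0.01,0]
    - [0,0,0]
  delta_rot:
    - [0,0,0.5]
    - [0,0,0]
    - [0,0,0]
    - [0,0,0]
    - [0,0,0]
    - [0,0,0]
  hand: [0,0,0,0,0,0]

```text
t: 2.75
ee_pos: [0.6175, -0.1559, 0.0663]
orientation: [-1.565, -0.007, -1.471]
wrist_force: [0.5, -0.2, 0.1]
width: 0.0004
```

Run:
```python
from h import *
from cell import bot
im=bot.camera("scene"); cv2.imwrite("pics/s2.png",cv2.resize(im[150:290,220:440,::-1],None,fx=3.5,fy=3.5,interpolation=cv2.INTER_CUBIC))
im=bot.camera("wrist"); cv2.imwrite("pics/w3.png",im[:,:,::-1])
s=bot.observe(); print(s["t"],tool_in_press(s,[0.5895,-.145,.121]),s["wrist_force"])
```

```text
2.85 (array([ 27.92125947, -14.24961546,  68.23577927]), array([-0.49109176, -1.21113899,  0.46415843])) [ 0.07825203 -0.09515387  0.88854193]
```

View pics/s2.png

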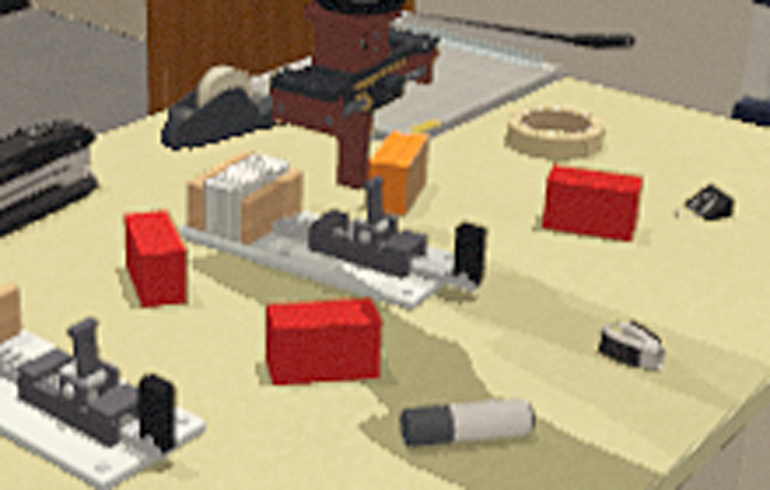

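View pics/w3.png

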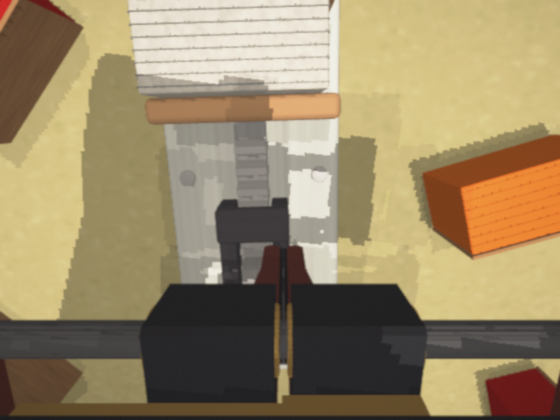

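servo_tool:
  linear:
    - [-0.007,0.003,0]
    - [-0.006,0.002,0]
    - [0,0,0]
  delta_rot:
    - [0,-1.2,0.4]
    - [0,0,0]
    - [0,0,0]
  hand: [0,0,0]

```text
t: 3.15
ee_pos: [0.6204, -0.1424, 0.0675]
orientation: [-1.555, -0.003, -1.449]
wrist_force: [0.5, -0.2, -0.0]
width: 0.0007
```

```bash
cat > st.py <<'E'
from h import *
from cell import bot
import sys
n=sys.argv[1]
im=bot.camera("scene"); cv2.imwrite(f"pics/s{n}.png",cv2.resize(im[150:290,220:440,::-1],None,fx=3.5,fy=3.5,interpolation=cv2.INTER_CUBIC))
im=bot.camera("wrist"); cv2.imwrite(f"pics/w{n}.png",im[:,:,::-1])
s=bot.observe(); print(s["t"],*[a.round(1) for a in tool_in_press(s,[0.5895,-.145,.121])],s["wrist_force"].round(1),s["width"])
E
python3 st.py 4
```

```text
3.25 [30.9 -2.1 67.5] [-0.9  0.   0.2] [ 0.3 -0.6  0.6] 0.0004989350993732757
```

View pics/w4.png

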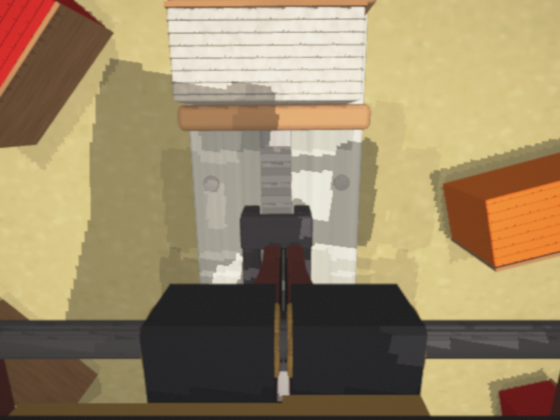

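servo_tool:
  linear:
    - [-0.002,0.004,-0.01]
    - [0,0,-0.01]
    - [0,0,-0.01]
    - [0,0,0]
  delta_rot:
    - [-0.8,0,0]
    - [0,0,0]
    - [0,0,0]
    - [0,0,0]
  hand: [0,0,0,0]

```text
t: 3.65
ee_pos: [0.5889, -0.1452, 0.0638]
orientation: [-1.568, -0.004, -1.449]
wrist_force: [-0.0, 0.7, 0.4]
width: 0.0007
```

```bash
python3 st.py 5
```

```text
3.75 [ 0.3 -0.1 63.9] [-0.2  0.   0.2] [ 0.4 -0.5  0.3] 0.0004731523130804089
```

View pics/s5.png

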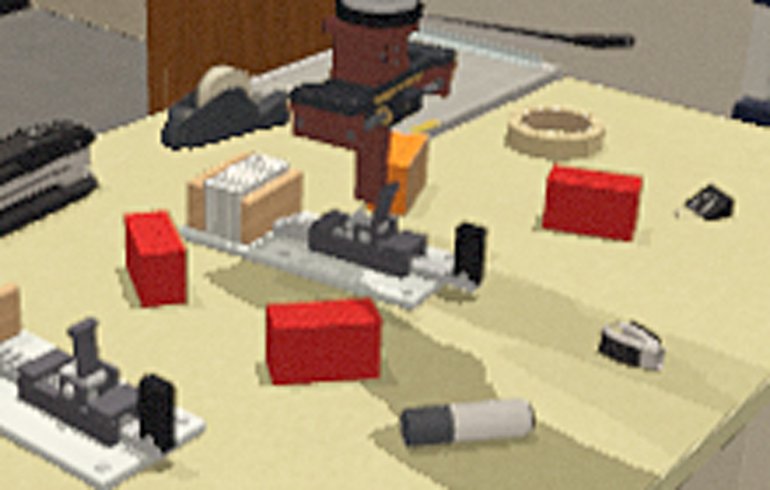

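The lever has tipped (crop top from (374,182) to (390,190)). I keep pushing.

servo_tool:
  linear:
    - [0,0.001,-0.008]
    - [0,0.001,-0.008]
    - [0,0,-0.004]
    - [0,0,0]
  delta_rot:
    - [0,0,0]
    - [0,0,0]
    - [0,0,0]
    - [0,0,0]
  hand: [0,0,0,0]

```text
t: 4.15
ee_pos: [0.5702, -0.1476, 0.0621]
orientation: [-1.564, -0.004, -1.449]
wrist_force: [1.1, 1.2, 0.8]
width: 0.0006
```

```bash
python3 st.py 6
```

```text
4.25 [-19.2  -0.2  62.1] [-0.4  0.1  0.2] [0.1 0.9 1. ] 0.0003096845651565902
```

View pics/s6.png

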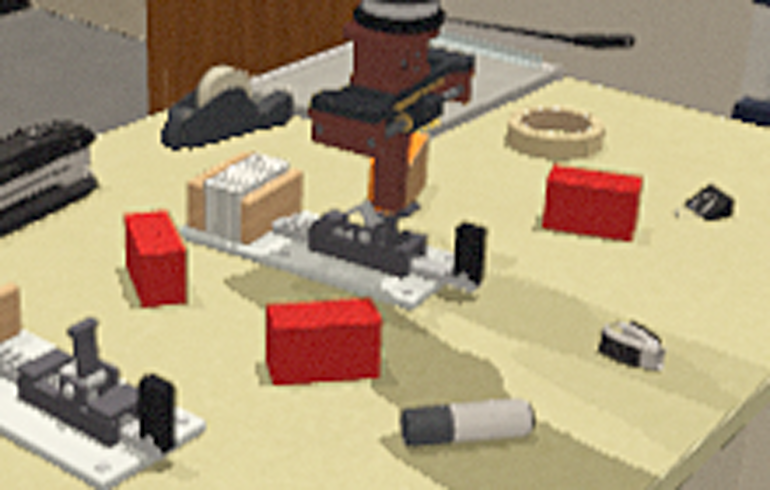

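servo_tool:
  linear:
    - [0,-0.02,0.01]
    - [0,-0.04,0.01]
    - [0,-0.04,0.01]
    - [0,0,0]
    - [0,0,0]
  delta_rot:
    - [0,0,0]
    - [0,0,0]
    - [0,0,0]
    - [0,0,0]
    - [0,0,0]
  hand: [0,0,0,0,0]

```text
t: 4.75
ee_pos: [0.5966, -0.1436, 0.1628]
orientation: [-1.575, -0.002, -1.449]
wrist_force: [-0.5, -0.4, -0.8]
width: 0.0006
```

```bash
python3 st.py 7; python3 -c "
import cv2;cv2.imwrite('pics/w7c.png',cv2.resize(cv2.imread('pics/w7.png')[80:300,160:420],None,fx=2.7,fy=2.7))"
```

```text
4.85 [  7.3   0.5 162.3] [0.2 0.  0.1] [-0.  -0.   0.1] 0.0004510277033166486
```

View pics/s7.png

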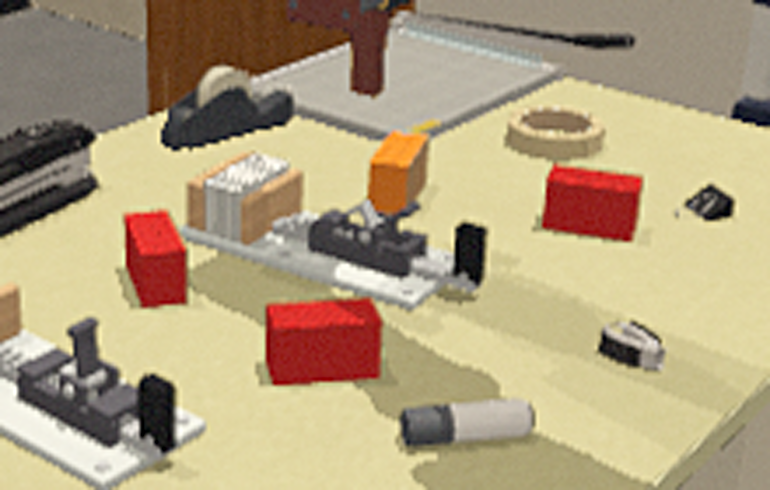

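View pics/w7c.png

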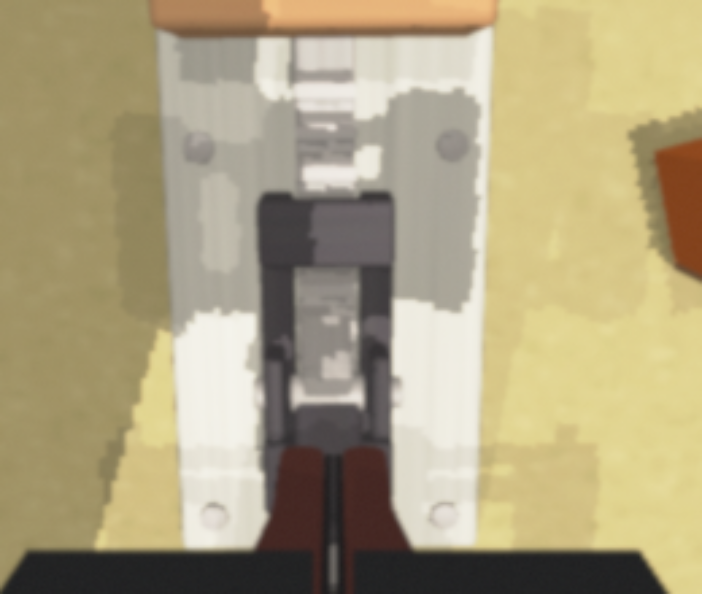

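servo_tool:
  linear:
    - [0,0,-0.036]
    - [0,0,-0.036]
    - [0,0,-0.035]
    - [0,0,0]
    - [0,0,0]
  delta_rot:
    - [0,0,0]
    - [0,0,0]
    - [0,0,0]
    - [0,0,0]
    - [0,0,0]
  hand: [1,1,1,1,1]

```text
t: 5.35
ee_pos: [0.4811, -0.156, 0.1554]
orientation: [-1.588, 0.002, -1.449]
wrist_force: [0.2, -0.1, -0.0]
width: 0.0367
```

```bash
python3 st.py 8
```

```text
5.45 [-108.2    2.1  155.4] [ 1.   0.1 -0.1] [ 0.1  0.3 -0.4] 0.04528650253062516
```

View pics/w8.png

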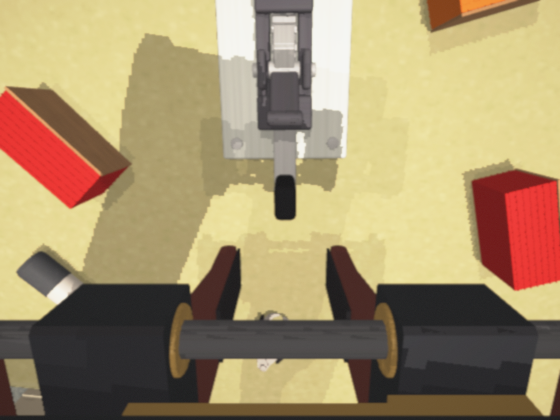

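Run:
```python
from h import *
from cell import bot
s=bot.observe(); x=[0.5895,-.145,.121]
print(proj(press2w(x,[(-113,0,68),(-87,0,68),(-87,0,14),(-100,8,68),(-100,-8,68),(-75,52,10),(-75,-52,10),(-50,21,38),(-50,-21,38)]),*wristcam(bot.camera_info("wrist"),s)).round(1),tool_in_press(s,x))
```

```text
[[285.1 223.1]
 [285.1 187.7]
 [284.9 174.3]
 [273.8 205.6]
 [296.4 205.6]
 [223.4 159.4]
 [346.4 159.5]
 [257.1 131.1]
 [313.  131.1]] (array([-108.17061861,    2.14140914,  155.4462365 ]), array([ 0.96770855,  0.07361985, -0.13848387]))
```

servo_tool:
  linear:
    - [0.002,0.02,0.009]
    - [0,0.025,0]
    - [0,0.02,0]
    - [0,0,0]
  delta_rot:
    - [1,0,0]
    - [0,0,0]
    - [0,0,0]
    - [0,0,0]
  hand: [1,1,1,1]

```text
t: 5.85
ee_pos: [0.4968, -0.1556, 0.0882]
orientation: [-1.565, 0.002, -1.446]
wrist_force: [-0.9, 0.4, -0.7]
width: 0.0771
```

```bash
python3 st.py 9
```

```text
5.95 [-92.    0.1  90.5] [-0.5  0.2 -0.1] [ 0.1 -0.9  0.2] 0.0851286957504084
```

View pics/w9.png

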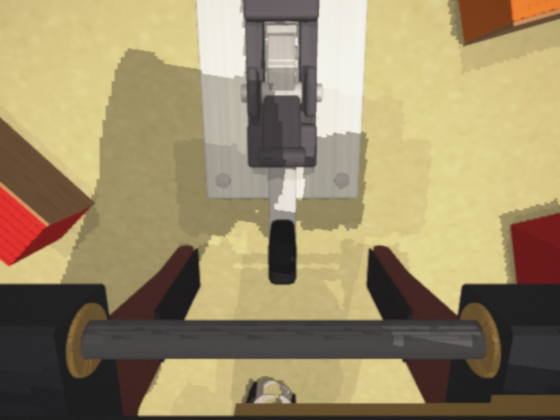

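servo_tool:
  linear:
    - [0,0.02,-0.008]
    - [0,0.025,0]
    - [0,0.016,0]
    - [0,0,0]
  delta_rot:
    - [-0.5,0,0]
    - [0,0,0]
    - [0,0,0]
    - [0,0,0]
  hand: [1,1,1,1]

```text
t: 6.35
ee_pos: [0.4969, -0.1576, 0.033]
orientation: [-1.561, -0.002, -1.445]
wrist_force: [-0.4, 0.7, 0.2]
width: 0.0878
```

```bash
python3 st.py 10
```

```text
6.45 [-92.3  -1.8  34.5] [-0.7  0.3  0.2] [ 0.6 -0.3  0. ] 0.08759287907503825
```

View pics/s10.png

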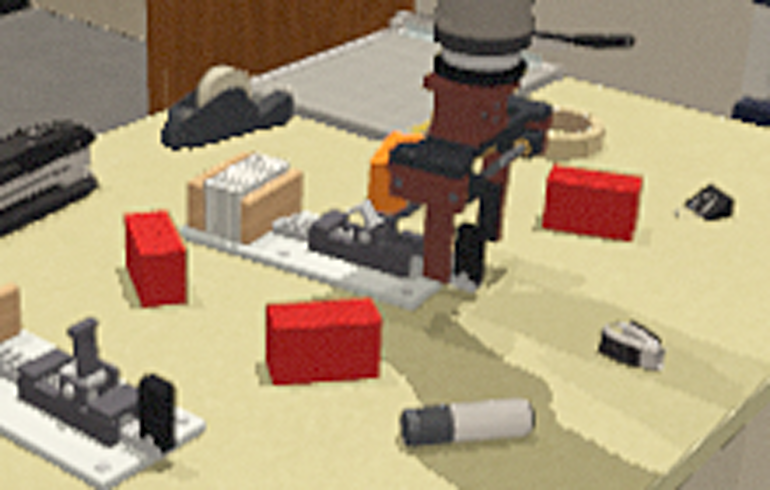

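View pics/w10.png

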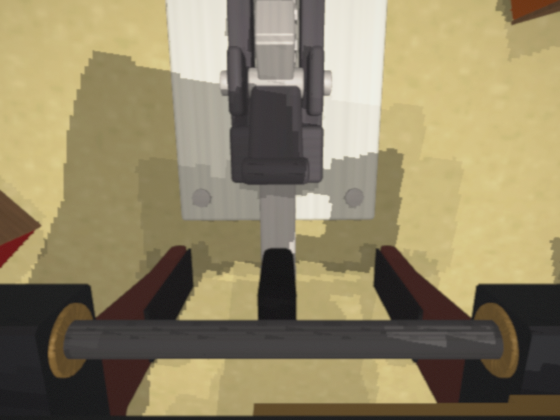

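servo_tool:
  linear:
    - [-0.002,0.003,-0.007]
    - [0,0.002,-0.002]
    - [0,0,0]
  delta_rot:
    - [-0.6,0,0]
    - [0,0,0]
    - [0,0,0]
  hand: [1,1,1]

```text
t: 6.75
ee_pos: [0.4905, -0.1575, 0.0322]
orientation: [-1.565, -0.005, -1.446]
wrist_force: [-0.1, -0.1, 0.3]
width: 0.0876
```

servo_tool:
  linear:
    - [0,0,0]
    - [0,0,0]
    - [0,0,0]
    - [0,0,0]
    - [0,0,0]
    - [0,0,0]
    - [0,0,0]
    - [0,0,0]
  delta_rot:
    - [0,0,0]
    - [0,0,0]
    - [0,0,0]
    - [0,0,0]
    - [0,0,0]
    - [0,0,0]
    - [0,0,0]
    - [0,0,0]
  hand: [0,0,0,0,0,0,0,0]
  force: 20

```text
t: 7.55
ee_pos: [0.4911, -0.1577, 0.0331]
orientation: [-1.563, -0.006, -1.446]
wrist_force: [0.1, -0.7, 0.6]
width: 0.027
```

```bash
python3 st.py 11
```

```text
7.65 [-99.2  -0.7  33.1] [-0.4  0.2  0.3] [-0.8  0.9 -0.3] 0.019286137974895614
```

View pics/w11.png

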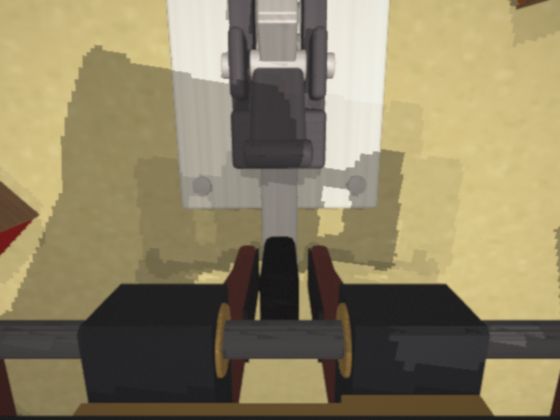

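servo_tool:
  linear:
    - [0,0,0]
    - [0,0,0]
    - [0,0,-0.01]
    - [0,0,-0.01]
    - [0,0,-0.01]
    - [0,0,0]
  delta_rot:
    - [0,0,0]
    - [0,0,0]
    - [0,0,0]
    - [0,0,0]
    - [0,0,0]
    - [0,0,0]
  hand: [0,0,0,0,0,0]

```text
t: 8.25
ee_pos: [0.4592, -0.1614, 0.0331]
orientation: [-1.562, -0.006, -1.445]
wrist_force: [-1.0, -1.1, 0.4]
width: 0.0157
```

```bash
python3 st.py 12
```

```text
8.35 [-131.3   -0.6   33. ] [-0.4  0.3  0.3] [-6.1 -0.2  7.2] 0.01578307385806164
```

View pics/s12.png

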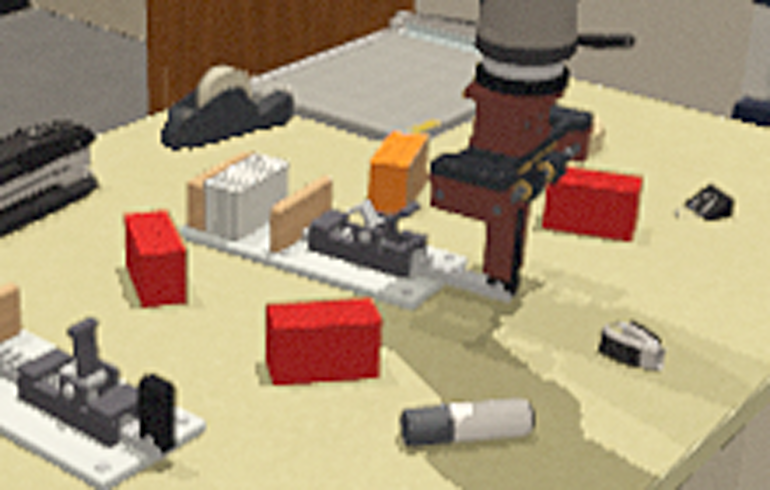

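View pics/w12.png

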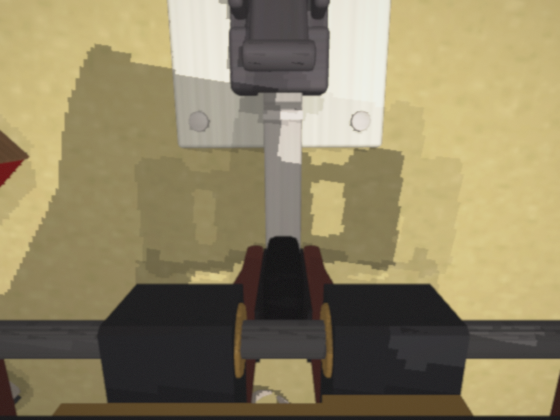

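servo_tool:
  linear:
    - [0,0,-0.006]
    - [0,0,-0.005]
    - [0,0,-0.003]
    - [0,0,-0.001]
    - [0,0,0]
  delta_rot:
    - [0,0,0]
    - [0,0,0]
    - [0,0,0]
    - [0,0,0]
    - [0,0,0]
  hand: [0,0,0,0,0]

```text
t: 8.85
ee_pos: [0.4449, -0.1632, 0.033]
orientation: [-1.56, -0.006, -1.444]
wrist_force: [1.8, 0.2, -0.8]
width: 0.0156
```

```bash
python3 st.py 13
```

```text
8.95 [-145.7   -0.6   33. ] [-0.6  0.3  0.3] [ 1.3  0.3 -0.4] 0.01570239234146847
```

View pics/s13.png

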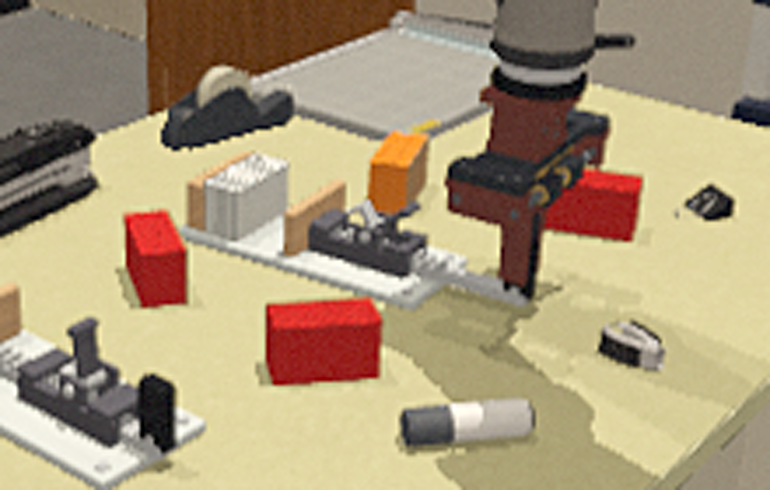

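servo_tool:
  linear:
    - [0,0,-0.002]
    - [0,0,0]
  delta_rot:
    - [0,0,0]
    - [0,0,0]
  hand: [0,0]

```text
t: 9.15
ee_pos: [0.4449, -0.1631, 0.0333]
orientation: [-1.557, -0.006, -1.443]
wrist_force: [-0.9, 0.3, -2.2]
width: 0.0157
```

servo_tool:
  linear:
    - [0,0,0]
    - [0,0,0]
    - [0,0,0]
    - [0,0,0]
    - [0,0,0]
    - [0,-0.02,0]
    - [0,-0.03,0]
    - [0,-0.04,0]
  delta_rot:
    - [0,0,0]
    - [0,0,0]
    - [0,0,0]
    - [0,0,0]
    - [0,0,0]
    - [0,0,0]
    - [0,0,0]
    - [0,0,0]
  hand: [1,1,1,1,1,1,1,1]

```text
t: 9.95
ee_pos: [0.4378, -0.1621, 0.1206]
orientation: [-1.572, -0.001, -1.444]
wrist_force: [0.5, -0.2, -0.4]
width: 0.0766
```

servo_tool:
  linear:
    - [0,-0.04,0]
    - [0,-0.02,0]
    - [0,0,0]
    - [0,0,0]
  delta_rot:
    - [0,0,0]
    - [0,0,0]
    - [0,0,0]
    - [0,0,0]
  hand: [1,1,1,1]

```text
t: 10.35
ee_pos: [0.4397, -0.1627, 0.1873]
orientation: [-1.564, -0.005, -1.445]
wrist_force: [0.3, -0.5, -0.3]
width: 0.0877
```

```bash
python3 st.py 14
```

```text
10.45 [-151.2    0.8  186.5] [-0.3  0.3  0.2] [-0.1 -0.3 -0.3] 0.08767942498733292
```

View pics/s14.png

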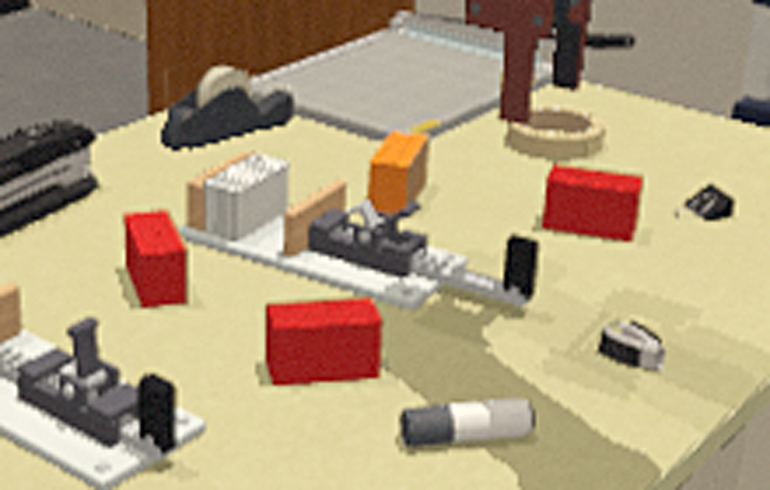

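View pics/w14.png

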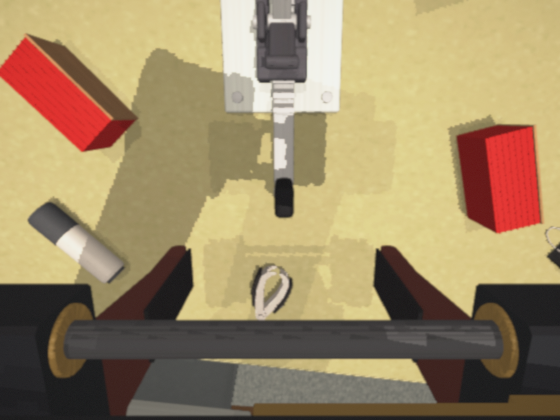

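Run:
```python
from h import *
from cell import bot
c=fixcam(bot.camera_info("scene"))
for x in (-136,-146): print(x,((proj(press2w([0.5895,-.145,.121],[(x,0,68)]),*c)-[220,150])*3.5).round())
print(bot.finish_job())
```

```text
-136 [[509. 234.]]
-146 [[520. 237.]]
the job is handed in; nothing more can be done
None
```

The memo-block press is open: the pawl is lifted and the bar is drawn back to its rear stop. I handed the job in at about 10.5 s; the hand-in reports no verdict.

- **Pawl:** I pushed the upright lever back with the shut fingers to roughly 1 rad, judged by eye from the pictures and the finger position. The handle had not moved before I pulled.
- **Bar:** I gripped the black handle and drew the bar back about 46 mm. A further 2 mm pull gave no motion. In the last scene picture the wooden jaw rests against the housing. The handle top is at about crop (521,238), against (520,237) projected for x = -146 mm.
- **Block and other press:** The memo block is still standing where it was, and the empty press, 135 px to the left in the top view, looks unchanged. I judged both by eye and did not measure them.
- **Robot:** The gripper is open and clear above the press, with wrist force near zero.

My first wrist-camera fit of the press was off because the arm was still moving. I repeated it with the arm at rest, and its predictions agreed with later pictures to about 2 mm.

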